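# Hang the lens tray on its desk hinge with the keyed pin

## Task

Hinge the lens tray to the bracket on the exam desk: set the tray standing on the desk with the eye of its arm between the bracket's two ears, in line with their holes. Then take the hinge pin from its stand, thread it down through upper ear, eye and lower ear, and turn it on its seat until its key drops into the slot and the flange sits fully home on the collar; let go and leave the bottle, the glasses case and the cup where they are.

Things in the scene. Friction and masses are not known exactly. Their poses are not given: they have to be found in the camera images.
- bracket: Aluminium C-shaped hinge bracket fixed to the desk. Origin: on the vertical pin axis at desk level. Its mouth faces its -x; a solid column 44 wide, 68 high stands at x +32 to +62 mm. Base plate 6 thick, x -33 to +77, y -40 to +40. Two level ears 44 wide, reaching 22 mm to -x of the axis: lower 20-32 mm, upper 56-68 mm above the desk (24 mm gap), each with a 17 mm through hole on the axis.
- collar (a point): Centre of the top of the fixed collar on the bracket's upper ear, on the pin axis, 80 mm above the desk; axes as the bracket's. Collar about 42 mm across, 12 mm high, with a clear hole for the shank and one straight slot 13 mm wide, 12 deep, right across. The slot's angle differs each time and is not reported: its line lies within 0.6 rad either side of the bracket's y axis.
- tray: White lens tray, loose, 0.3-0.6 kg, 90 x 90 mm, 36 high, flat bottom on the desk. Origin: centre of its underside, z up. In its middle an upright grip fin: 50 mm along x, 12 mm thick along y, top 85 mm above the underside; nothing else within 45 mm of it is above 51 mm. From its +x side an aluminium arm (24 wide, 37-51 mm up) runs along +x to a square eye.
- tray_eye (a point): Centre of the hole in the eye on the tray's arm: x +130 mm, 44 mm above the tray's underside; axes as the tray's. Eye: block 36 x 36 mm, 14 thick (37-51 mm up), vertical through hole 19 mm across. With the tray on the desk it enters the bracket's mouth with 5 mm spare above and below; it fits with the tray's x along the bracket's x and this point on the pin axis.
- pin: Steel hinge pin, loose, 0.11-0.22 kg, 113 mm long, upright in its stand at first. Origin: its lower tip, z up to the head. Round shank 13 mm across, tapered to 6 mm over the lowest 10 mm. While the key rides on the collar the tip is 22 mm above the desk; once the key has dropped into the slot and the flange rests on the collar, it is 11 mm above the desk.
- pin_head (a point): Centre of the pin's grip bar, 93 mm above its tip, axes as the pin's. The bar is 36 mm along x, 12 mm thick along y, 73-113 mm from the tip. Under it a round flange 48 mm across (69-73 mm), then the cross key (58-69 mm): 36 mm along x, 8 mm thick along y, alike after half a turn.
- pin_stand: Grey block fixed to the desk, 62 x 62 mm, 76 high, with a vertical slot 43 mm (its x) by 17 mm where the pin hangs by its flange, tip 7 mm and grip bar 80-120 mm above the desk, pin's x about along the stand's x. Origin: centre of its underside. The pin lifts straight out (76 mm to clear).
- spray_bottle: Clear spray bottle, 46 mm across, 120 mm high, standing on the desk; leave alone. Origin: centre of its underside.
- glasses_case: Grey glasses case, 60 x 155 x 40 mm; leave alone. Origin: centre of its underside.
- cup: White cup, 72 mm across, 85 mm high; leave alone. Origin: centre of its underside.
Mind the look-alikes: they are no part of the job. Of the things that look like the tray, the smallest one is meant.

How it is judged:
On the way, in this order (a step that is already met when the one before it is completed fails the run):
1. the tray's eye stands between the ears, its hole within 8 mm of the pin axis, and the pin is not in the bracket yet (horizontal distance between tray_eye and bracket below 0.008 m and z of tray_eye in the frame of bracket between 0.038 and 0.05 m and horizontal distance between pin and bracket above 0.1 m), for 0.2 s.
2. the pin is threaded through upper ear, eye and lower ear (tip below 27 mm, within 6 mm of the axis) (z of pin in the frame of bracket below 0.027 m and horizontal distance between pin and bracket below 0.006 m and horizontal distance between tray_eye and bracket below 0.008 m).
At the end, for the whole second after the job is handed in: Pin home and upright within 0.1 rad: tip under 14.5 mm above the desk (11 when fully home), within 6 mm of the bracket axis; tray standing level (0.05 rad) on the desk with its eye between the ears within 8 mm of the axis, so the pin runs through all three holes; both at rest (z of pin in the frame of bracket below 0.0145 m and horizontal distance between pin and bracket below 0.006 m and angle between pin's own z axis and vertical below 0.1 rad and horizontal distance between tray_eye and bracket below 0.008 m and z of tray_eye in the frame of bracket between 0.038 and 0.05 m and angle between tray's own z axis and vertical below 0.05 rad and linear speed of each of pin, tray below 0.02 m/s); the robot touches nothing.
It fails at once if the spray bottle, the glasses case or the cup is shifted by more than 30 mm (distance of any of spray_bottle, glasses_case, cup from where it was at the start of the episode above 0.03 m).
It also fails if it takes over 67 s, if anything falls off the work surface, if the arm or the gripper's body presses on something with over 40 N, if the wrist force passes 120 N, or if a joint passes its speed limit or range.

## Robot

A 7-joint arm with a two-finger parallel gripper is mounted at the origin on the work surface. World frame = base frame: x ahead of the robot, y to its left, z up, the work surface at z = 0. Lengths are in m, angles in rad, forces in N, time in s.
With the tool pointing down it reaches from about 0.4 to 0.85 m from the base axis. Payload 4.5 kg.
Tool frame: the origin (TCP) lies at the very end of the fingers, on their centre line; the grasp point (between the pads) lies 19 mm behind it (tcp_to_grasp is the z of the grasp point in the tool frame, in m); z points along the fingers, y is the line along which they close (so a half turn about z gives the same grasp; the last joint's range is limited). The gripper opens to 88 mm and grips with 3 to 60 N. Pads are 18 mm wide; open, the fingers measure 123 mm over their backs; the gripper's body (75 mm by 187 mm) begins 45 mm behind the grasp point.
Start: joints at [-1.24, 0.689, -0.195, 1.565, 0.157, 0.902, -0.215], TCP at [0.183, 0.598, 0.239] pointing down, gripper open.
Joint ranges: [-3.01, 3.01], [-0.46, 2.08], [-1.47, 1.51], [0.13, 2.56], [-1, 4.14], [0.04, 2.09], [-2.66, 2.66]. Speed limits (rad/s): [2.57, 2.57, 3.14, 3.14, 3.14, 3.14, 3.14].

## Interface

Orientations are given as a unit quaternion [x, y, z, w].
In Python, from plant import * gives the robot as it stands. The module is installed in compiled form; this text tells all that it offers.
- The arm moves only by the shell command python3 -m jog 'ROWS' [OPENING] [FORCE]. ROWS is JSON, a list that holds one entry, the list of rows, each a list of 6 numbers: the shift along the tool's x, y, z in m, then the turn, a rotation vector about the tool's x, y, z in rad. In form: [[[dx, dy, dz, ax, ay, az], ...]]. A call has 1 to 12 rows; each row shifts and turns the commanded pose from where the row before left it, along the tool's axes as they then stand; what a row does not reach is not made up. A row lasts 1/8 s, in which the tool goes at most 62.5 mm and 10.7 degrees, less where a joint would pass 70% of its speed; a pose out of reach is approached as far as the arm can. A call with a gripper value outside its range is refused whole. OPENING is the finger opening in m, from 0 to 0.0881, set as the call begins (- or left out, the last holds). The fingers move at their own pace and stop on an object; FORCE is the grip in N (left out, the last holds). Time passes only in rows, so rows that do not move let the fingers close. It gives the time, the measured TCP pose, the force, the opening and the grip force at its end, in the units of the state.
- get_state(): the state, without advancing time (a new reading comes with each control period).
- snapshot(name): name is "scene" or "top" or "wrist"; returns a dict with "frame" (480x640x3 uint8, red, green, blue), "mtx" (3x3 intrinsics, pixels), "xyz" and "orientation" of the camera in the world; the wrist camera has in their place "mount" (4x4, takes a point from camera to tool coordinates, whose origin is the TCP and whose axes are the flange's). Camera axes: x right, y down, z forward; pixel columns grow to the right and rows downward; lengths in m; the calibration is good to about 2 mm. A picture is of the moment at which its call begins: read the wrist's pose just before it. There is no depth.
- finish_job(): hands the job in; it is judged then, once.
The state is a dict: "clock": time; "q": joint angles; "qd": joint speeds; "joint_torque": joint torques, N m; "tool_pos": TCP position; "eef_rot": TCP orientation; "contact_force": force on the tool from outside, world axes, zero at the start; "moment": the same for the moment, N m; "opening": opening from 0.0 (shut) to 1.0 (fully open); "finger_force": force on a finger pad.
Only numpy, scipy, OpenCV 4.12 (cv2) and the standard library are available. Lean on these libraries where they do the work, as an engineer would, in place of code of your own. Each camera call takes 0.05 s, during which the arm holds its last target. There are 200 camera calls.

## Working session

There is one attempt and no reset: what is moved stays moved. The work goes in short steps, Python scripts to look and compute and a shell command to move; the robot and the scene stay as the last step left them, time stands still between calls to the robot, and variables do not carry over. Pictures are saved under pics/ and viewed, at most 10 in all, crops included, and the job is handed in when it is done.

```bash
mkdir -p pics
cat > h.py <<'E'
from plant import *
import numpy as np, cv2
from scipy.spatial.transform import Rotation as R
def cam(name):
    s=get_state(); d=snapshot(name); f=d["frame"]
    K=np.array(d["mtx"])
    if name=="wrist":
        T=np.eye(4);T[:3,:3]=R.from_quat(s["eef_rot"]).as_matrix();T[:3,3]=s["tool_pos"]
        C=T@np.array(d["mount"]); return f,K,C[:3,:3],C[:3,3]
    return f,K,R.from_quat(d["orientation"]).as_matrix(),np.array(d["xyz"])
def onz(px,z,K,Rm,t):
    px=np.atleast_2d(np.array(px,float)); r=(Rm@np.linalg.inv(K)@np.c_[px,np.ones(len(px))].T).T
    return t+r*((z-t[2])/r[:,2])[:,None]
def proj(P,K,Rm,t):
    c=(np.atleast_2d(P)-t)@Rm; u=c@K.T; return u[:,:2]/u[:,2:]
def save(n,f): cv2.imwrite("pics/%s.png"%n,cv2.cvtColor(f,cv2.COLOR_RGB2BGR))
E
python3 - <<'E'
from h import *
np.set_printoptions(precision=4,suppress=True)
for n in("top","scene"):
    f,K,Rm,t=cam(n); save(n,f); print(n,K[0,0],t,Rm[:,2])
s=get_state();print(s["clock"],s["tool_pos"],R.from_quat(s["eef_rot"]).as_matrix(),s["opening"])
E
```

```text
top 514.0744965988723 [0.431  0.0452 1.2089] [ 0.0554  0.0098 -0.9984]
scene 581.73052101109 [1.4899 0.271  1.3672] [-0.6103 -0.1427 -0.7792]
0.1 [0.1826 0.5971 0.238 ] [[-0.9563  0.2924 -0.0004]
 [ 0.2924  0.9563 -0.0016]
 [-0.0001 -0.0016 -1.    ]] 0.9994387175509281
```

View pics/top.png

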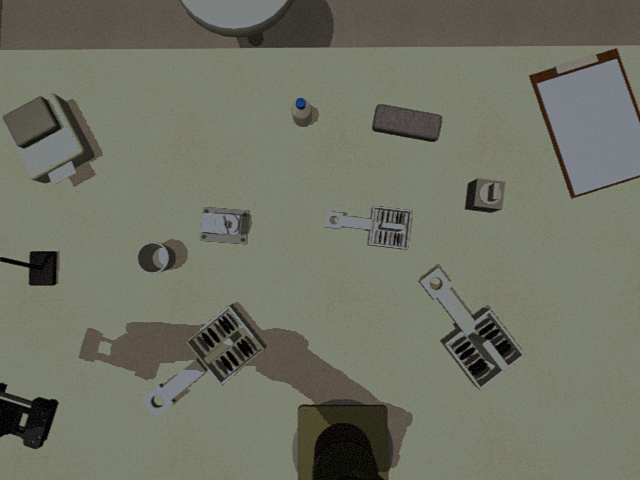

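View pics/scene.png

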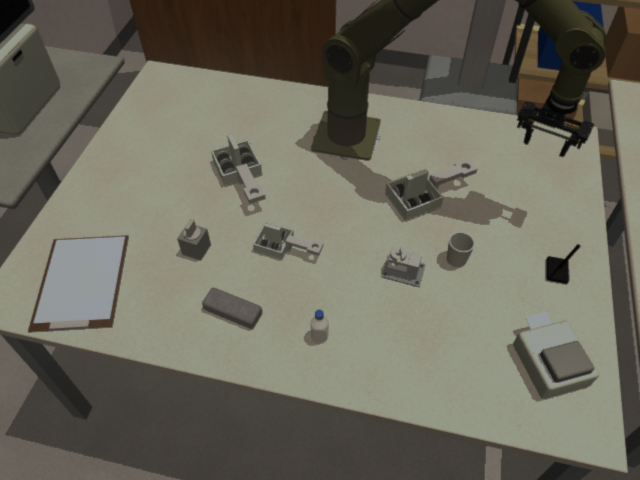

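Top view: up is +x and left is +y. The smallest tray is at px (390,227) with its eye at (334,220). The bracket is at (225,225) with its mouth to the right, and the pin stand is at (487,195). The cup is at (156,257), the bottle at (302,110) and the case at (407,122). Next I'll zoom in on the working strip and mask it.

Run:
```python
from h import *
np.set_printoptions(precision=4,suppress=True)
f,K,Rm,t=cam("top")
a=cv2.resize(f[190:260,190:430],None,fx=3.3,fy=3.3,interpolation=cv2.INTER_CUBIC)
b=cv2.resize(f[165:225,450:520],None,fx=4,fy=4,interpolation=cv2.INTER_CUBIC)
o=np.zeros((480,800,3),np.uint8);o[:a.shape[0],:a.shape[1]]=a;o[235:235+b.shape[0],:b.shape[1]]=b
hsv=cv2.cvtColor(f,cv2.COLOR_RGB2HSV); m=((hsv[...,1]<28)&(hsv[...,2]>60)).astype(np.uint8)*255
o[235:235+231,300:792]=0
mm=cv2.resize(m[190:260,190:430],None,fx=2,fy=2); o[235:375,300:780]=mm[...,None]
save("crop",o)
def show(n,px,z): print(n,onz(px,z,K,Rm,t)[:,:].round(3).tolist())
show("eye",[(334,220)],.051);show("fin",[(391,227)],.085);show("collar",[(232,224)],.08);show("pin",[(490,192)],.12);show("cup",[(156,257)],.085)
```

```text
eye [[0.526, 0.016, 0.051]]
fin [[0.507, -0.108, 0.085]]
collar [[0.515, 0.242, 0.08]]
pin [[0.579, -0.314, 0.12]]
cup [[0.443, 0.407, 0.085]]
```

View pics/crop.png

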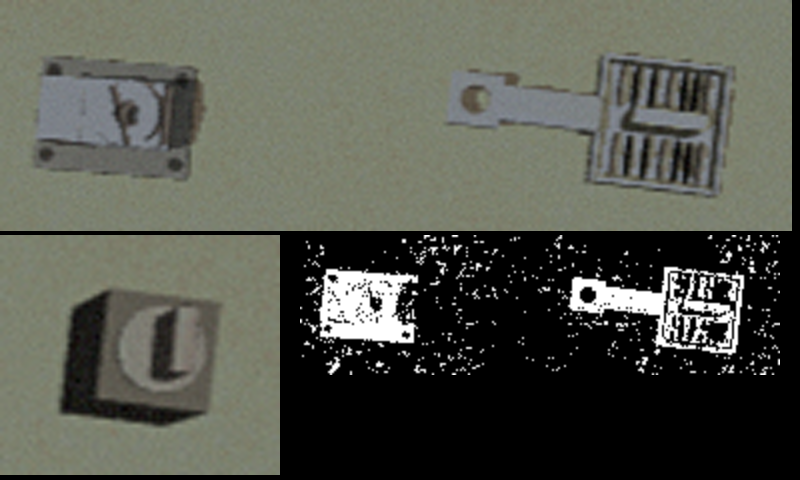

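The tray's arm and the bracket both point roughly along +y. The pin's bar lies roughly along world x. The arm goes over the bracket for a close look.

```bash
python3 -m jog '[[[-0.046,-0.027,-0.008,0,0,0],[-0.046,-0.027,-0.008,0,0,0],[-0.046,-0.027,-0.008,0,0,0],[-0.046,-0.027,-0.008,0,0,0],[-0.046,-0.027,-0.008,0,0,0],[-0.046,-0.027,-0.008,0,0,0],[-0.046,-0.027,-0.008,0,0,0],[-0.046,-0.027,-0.008,0,0,0],[-0.046,-0.027,-0.008,0,0,0],[0,0,0,0,0,0],[0,0,0,0,0,0]]]'
python3 - <<'E'
from h import *
np.set_printoptions(precision=4,suppress=True)
print(np.array(snapshot("wrist")["mount"]))
f,K,Rm,t=cam("wrist"); save("w1",f); print(t,Rm[:,2],get_state()["q"],get_state()["tool_pos"])
np.savez("w1.npz",f=f,K=K,R=Rm,t=t); print(proj([[.515,.242,.08]],K,Rm,t))
E
```

```text
clock: 1.52
tool_pos: [0.5069, 0.2448, 0.3104]
eef_rot: [0.148, 0.989, 0.0, -0.001]
contact_force: [0.5, 0.1, -0.1]
opening: 0.996
finger_force: 0.0
[[ 0.001  -0.9587 -0.2843  0.0727]
 [ 1.      0.0011 -0.0001  0.0001]
 [ 0.0005 -0.2843  0.9587 -0.1465]
 [ 0.      0.      0.      1.    ]]
[0.437  0.2667 0.4571] [ 0.2708 -0.082  -0.9591] [-0.3863  0.5269 -0.2408  1.6597  0.1439  0.9732  0.6002] [0.5062 0.2459 0.3105]
[[315.6919 217.3587]]
```

View pics/w1.png

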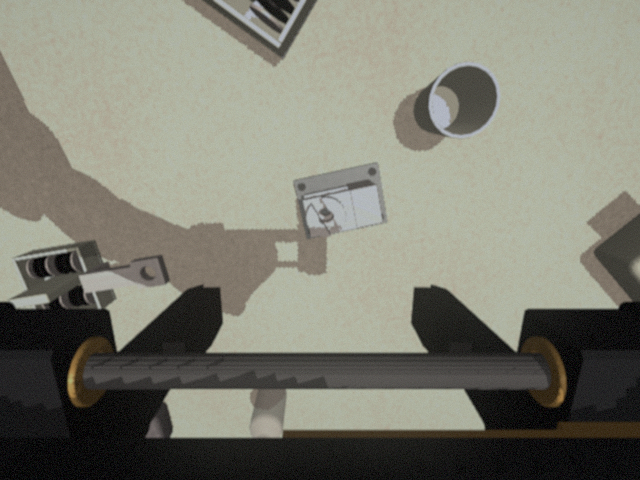

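The wrist view shows the bracket at px (340,200), column to the right (+y). The collar is near (326,213), within 10 px of where I predicted it. I'll enlarge that part.

Run:
```python
from h import *
f=np.load("w1.npz")["f"]; save("w1c",cv2.resize(f[155:245,285:395],None,fx=6.6,fy=6.6,interpolation=cv2.INTER_CUBIC))
```

```text
(no output)
```

View pics/w1c.png

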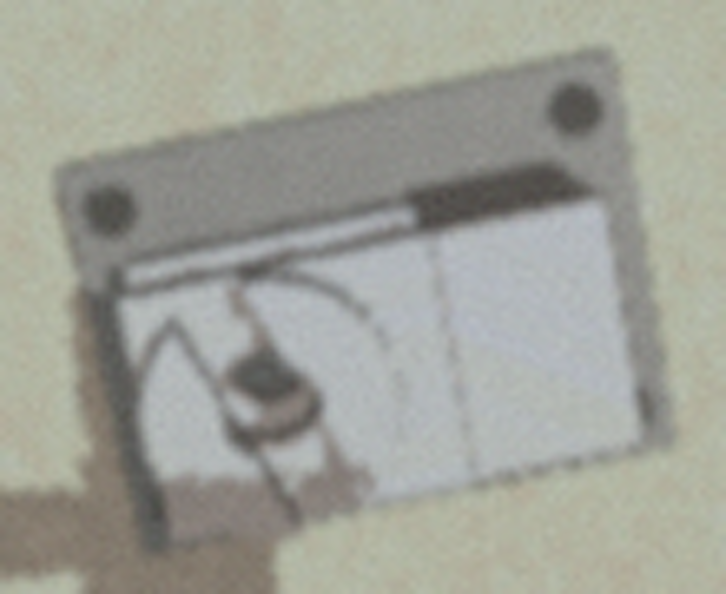

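Run:
```python
from h import *
np.set_printoptions(precision=4,suppress=True)
d=np.load("w1.npz");K,Rm,t=d["K"],d["R"],d["t"]
def P(c,z): return onz(np.array(c,float)/6.6+[285-.42,155-.42],z,K,Rm,t)[:,:2]
a=P([(112,290),(605,200),(645,440),(160,548)],.068)
print(a,[np.linalg.norm(a[i]-a[(i+1)%4]) for i in range(4)])
ux=(a[1]-a[0]+a[2]-a[3]);yaw=np.arctan2(ux[1],ux[0]);print("yaw",np.degrees(yaw)); u=ux/np.linalg.norm(ux)
print("axis from top",a.mean(0)-.020*u)
b=P([(58,170),(612,48),(672,440)],.006);print(b,np.linalg.norm(b[1]-b[0]),np.linalg.norm(b[2]-b[1]))
v=b[1]-b[0];print("yaw plate",np.degrees(np.arctan2(v[1],v[0])));m=(b[0]+b[2])/2;v/=np.linalg.norm(v);print("axis from plate",m-.022*v)
s=P([(173,320),(298,525),(232,290),(345,475)],.08)
for k in(0,2):
  w=s[k+1]-s[k];print("slot",np.degrees(np.arctan2(w[1],w[0])))
w=s[1]-s[0];n=np.array([-w[1],w[0]])/np.linalg.norm(w);print("width",n@(s[2]-s[0]),n@(s[3]-s[0]),"axis off edge",n@(a.mean(0)-.02*u-s[0]))
```

```text
[[0.4922 0.2323]
 [0.5017 0.3163]
 [0.5439 0.3129]
 [0.5381 0.2266]] [np.float64(0.08460445485822646), np.float64(0.04234134246353512), np.float64(0.08650041839936959), np.float64(0.04628452336144179)]
yaw 84.88393688641384
axis from top [0.5172 0.2521]
[[0.4756 0.2238]
 [0.4843 0.3326]
 [0.5625 0.3255]] 0.10912458575409766 0.0785541329549836
yaw plate 85.43545059945227
axis from plate [0.5173 0.2527]
slot 14.143115463041795
slot 14.586480256774047
width 0.010940345170827193 0.01122502293765915 axis off edge 0.005652161109894291
```

Two independent estimates agree: axis (0.517,0.252), yaw 85.2°, slot line at world angle about 14°. Next I move over the tray.

```bash
python3 -m jog '[[[-0.017,-0.056,0,0,0,0],[-0.017,-0.056,0,0,0,0],[-0.017,-0.056,0,0,0,0],[-0.017,-0.056,0,0,0,0],[-0.017,-0.056,0,0,0,0],[-0.017,-0.056,0,0,0,0]]]'
python3 -m jog '[[[0,0,0,0,0,0.175],[0,0,0,0,0,0.175],[0,0,0,0,0,0.175],[0,0,0,0,0,0.175],[0,0,0,0,0,0.175],[0,0,0,0,0,0.175],[0,0,0,0,0,0.175],[0,0,0,0,0,0.175],[0,0,0,0,0,0],[0,0,0,0,0,0]]]'
python3 - <<'E'
from h import *
np.set_printoptions(precision=4,suppress=True)
f,K,Rm,t=cam("wrist"); save("w2full",f); print(get_state()["q"],get_state()["tool_pos"])
np.savez("w2.npz",f=f,K=K,R=Rm,t=t); p=proj([[.507,-.108,.085],[.526,.016,.051]],K,Rm,t);print(p)
c=p.mean(0).astype(int); y0=max(0,c[1]-120); x0=max(0,c[0]-160); print(x0,y0)
save("w2",cv2.resize(f[y0:y0+240,x0:x0+320],None,fx=2.5,fy=2.5,interpolation=cv2.INTER_CUBIC))
E
```

```text
clock: 2.38
tool_pos: [0.5068, -0.1068, 0.3108]
eef_rot: [0.146, 0.989, 0.0, 0.0]
contact_force: [0.8, -0.5, -0.3]
opening: 0.999
finger_force: 0.0
clock: 3.62
tool_pos: [0.5069, -0.1059, 0.3106]
eef_rot: [0.749, 0.663, 0.0, -0.0]
contact_force: [0.2, 1.0, -0.8]
opening: 1.001
finger_force: 0.0
[ 0.0104  0.4597  0.1656  1.7998 -0.0948  0.89    0.0965] [ 0.5069 -0.1062  0.3106]
[[316.3156 212.0283]
 [320.0128  91.3883]]
158 31
```

View pics/w2.png

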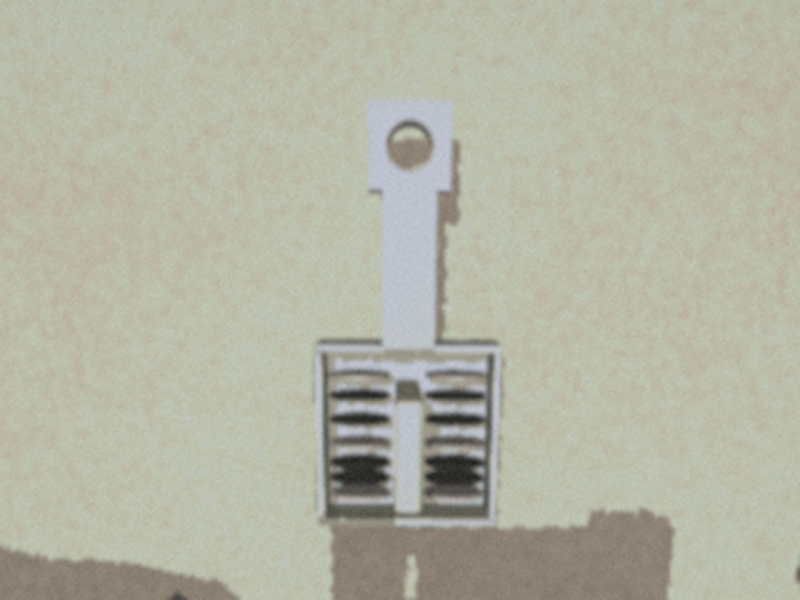

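The tray is almost aligned with the tool: eye hole at crop (409,145), fin top at (397–421, 400–513).

Run:
```python
from h import *
np.set_printoptions(precision=4,suppress=True)
d=np.load("w2.npz");K,Rm,t=d["K"],d["R"],d["t"]
def P(c,z): return onz((np.array(c,float)+.5)/2.5-.5+[158,31],z,K,Rm,t)[:,:2]
e=P([(368,100),(452,100),(452,190),(369,189)],.051);f=P([(397,400),(420,400),(421.5,513),(396,513)],.085)
r=P([(317,343),(500,343),(495,523),(321,520)],.036);h=P([(409.5,145)],.051)
print("eye",e.mean(0),h,np.ptp(e,axis=0));print("fin",f.mean(0),np.ptp(f,axis=0));print("rim",r,r.mean(0))
a=e.mean(0);v=a-f.mean(0);print(np.linalg.norm(v),np.degrees(np.arctan2(v[1],v[0])))
w=P([(383,200),(383,335),(437,200),(436,335)],.051);
for k in(0,2): q=w[k]-w[k+1];print("arm",np.degrees(np.arctan2(q[1],q[0])))
s=get_state();T=R.from_quat(s["eef_rot"]).as_matrix();print(T,s["tool_pos"])
```

```text
eye [0.5282 0.0183] [[0.5279 0.0185]] [0.0396 0.0398]
fin [ 0.512  -0.1105] [0.0162 0.051 ]
rim [[ 0.4747 -0.0605]
 [ 0.5609 -0.0709]
 [ 0.5507 -0.1592]
 [ 0.4639 -0.1471]] [ 0.5126 -0.1094]
0.12979578192801006 82.82662549135776
arm 82.84555931291403
arm 83.40371727873504
[[ 0.1221  0.9925 -0.0001]
 [ 0.9925 -0.1221  0.0004]
 [ 0.0004 -0.0002 -1.    ]] [ 0.5069 -0.1062  0.3106]
```

```bash
python3 -m jog '[[[-0.004,0.0055,0.05,0,0,0],[0,0,0.055,0,0,0],[0,0,0.055,0,0,0],[0,0,0.055,0,0,0],[0,0,0.03,0,0,0],[0,0,0.012,0,0,0],[0,0,0,0,0,0],[0,0,0,0,0,0]]]'
python3 -m jog '[[[0,0,0,0,0,0],[0,0,0,0,0,0],[0,0,0,0,0,0],[0,0,0,0,0,0],[0,0,0,0,0,0],[0,0,0,0,0,0],[0,0,0,0,0,0],[0,0,0,0,0,0]]]' 0 40
```

```text
clock: 4.68
tool_pos: [0.5128, -0.1117, 0.0549]
eef_rot: [0.75, 0.661, 0.001, 0.001]
contact_force: [0.7, -0.3, 0.9]
opening: 1.003
finger_force: 0.0
clock: 5.68
tool_pos: [0.5116, -0.1115, 0.0536]
eef_rot: [0.75, 0.661, -0.0, -0.0]
contact_force: [1.5, 0.7, 0.5]
opening: 0.133
finger_force: 40.0
```

```bash
python3 -m jog '[[[0,0,-0.003,0,0,0],[0.02,-0.004,0,0,0,0],[0.034,-0.006,0,0,0,0],[0.034,-0.006,0,0,0,0],[0.034,-0.006,0,0,0,0],[0.034,-0.006,0,0,0,0],[0.015,-0.004,0,0,0,-0.038],[0,0,0,0,0,0],[0,0,0,0,0,0],[0,0,0,0,0,0]]]'
python3 - <<'E'
from h import *
np.set_printoptions(precision=4,suppress=True)
f,K,Rm,t=cam("wrist"); s=get_state();print(s["tool_pos"],s["q"],s["contact_force"]);print(R.from_quat(s["eef_rot"]).as_matrix())
np.savez("w3.npz",f=f,K=K,R=Rm,t=t); save("w3full",f)
tp=np.array(s["tool_pos"]);x=R.from_quat(s["eef_rot"]).as_matrix()[:,0]
e=tp+.131*x;print("eye pred",e); e[2]=.054; print(proj([e,[.517,.2523,.08],[.517,.2523,.068]],K,Rm,t))
f2,K2,R2,t2=cam("top"); np.savez("t3.npz",f=f2,K=K2,R=R2,t=t2); save("t3",f2)
save("w3",cv2.resize(f[0:240,160:480],None,fx=2.5,fy=2.5,interpolation=cv2.INTER_CUBIC))
E
```

```text
clock: 6.92
tool_pos: [0.5018, 0.0602, 0.0568]
eef_rot: [0.738, 0.674, -0.0, 0.0]
contact_force: [-0.2, 0.7, -3.6]
opening: 0.132
finger_force: 40.0
[0.5018 0.0605 0.0567] [-0.2637  0.8558  0.0861  2.0601 -0.2776  0.2362 -0.0273] [-0.0087  0.6556 -3.9014]
[[ 0.0903  0.9959  0.0001]
 [ 0.9959 -0.0903 -0.0008]
 [-0.0008  0.0002 -1.    ]]
eye pred [0.5136 0.191  0.0566]
[[ 314.8328  -26.8587]
 [ 305.3738 -375.7158]
 [ 306.6959 -313.7427]]
```

View pics/w3.png

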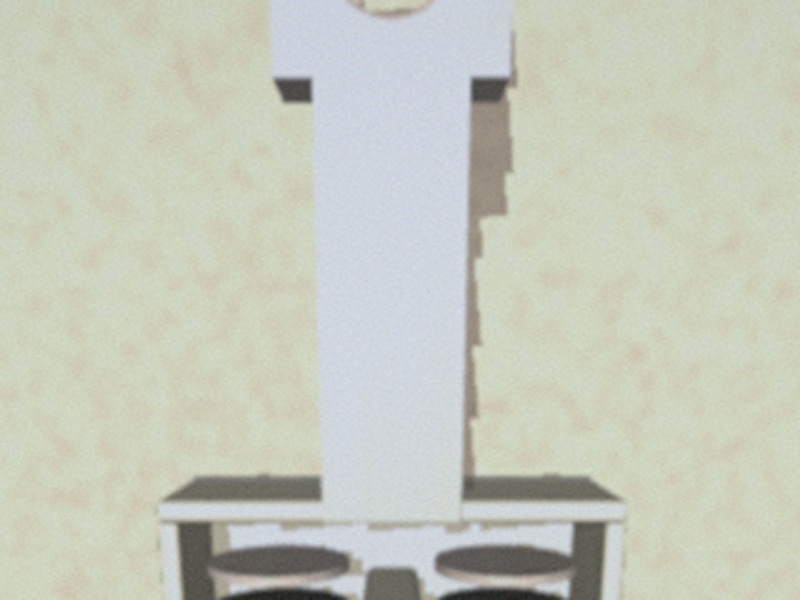

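The arm is straight in the image and lifted clear (3.9 N of weight). Now I slide it into the mouth, watching the force.

```bash
python3 -m jog '[[[0.01,-0.0027,0,0,0,-0.006],[0.012,0,0,0,0,0],[0.012,0,0,0,0,0],[0.012,0,0,0,0,0],[0.01,0,0,0,0,0],[0.0055,0,0,0,0,0],[0,0,0,0,0,0],[0,0,0.003,0,0,0],[0,0,0,0,0,0],[0,0,0,0,0,0]]]'
python3 - <<'E'
from h import *
np.set_printoptions(precision=4,suppress=True)
s=get_state();T=R.from_quat(s["eef_rot"]).as_matrix();tp=np.array(s["tool_pos"]);print(tp,T[:,0],s["contact_force"],"eye",tp+.1308*T[:,0]+.0004*T[:,1])
f2,K2,R2,t2=cam("scene"); np.savez("s4.npz",f=f2,K=K2,R=R2,t=t2)
f,K,Rm,t=cam("top"); np.savez("t4.npz",f=f,K=K,R=Rm,t=t)
c=proj([[.517,.2,.06]],K,Rm,t)[0].astype(int);c2=proj([[.517,.2,.06]],K2,R2,t2)[0].astype(int);print(c,c2)
a=cv2.resize(f[c[1]-38:c[1]+38,c[0]-50:c[0]+50],None,fx=4,fy=4,interpolation=cv2.INTER_CUBIC)
b=cv2.resize(f2[c2[1]-38:c2[1]+38,c2[0]-50:c2[0]+50],None,fx=4,fy=4,interpolation=cv2.INTER_CUBIC)
save("v4",np.hstack([a,b]))
E
```

```text
clock: 8.28
tool_pos: [0.5041, 0.1229, 0.0538]
eef_rot: [0.736, 0.677, -0.0, 0.0]
contact_force: [0.2, -1.2, -2.3]
opening: 0.133
finger_force: 40.0
[0.5041 0.1229 0.0538] [ 0.0829  0.9966 -0.0004] [ 0.2265 -1.1722 -2.2614] eye [0.5154 0.2533 0.0537]
[252 223] [378 252]
```

View pics/v4.png

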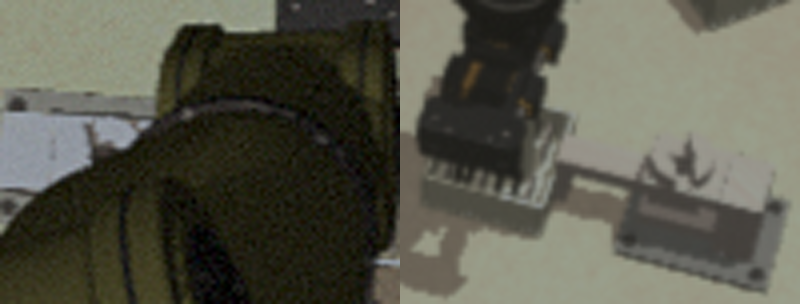

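The eye is in the mouth with about 1.5 mm of error. I'll nudge it, set it down, release, rise and look from above.

```bash
python3 -m jog '[[[-0.001,0.0015,0,0,0,0],[0,0,0.0005,0,0,0],[0,0,0,0,0,0],[0,0,0,0,0,0]]]'
python3 -m jog '[[[0,0,0,0,0,0],[0,0,0,0,0,0],[0,0,0,0,0,0],[0,0,0,0,0,0],[0,0,-0.02,0,0,0],[0,0,-0.05,0,0,0],[0.03,0,-0.05,0,0,0],[0.04,0,-0.04,0,0,0],[0,0,-0.03,0,0,0],[0,0,0,0,0,0],[0,0,0,0,0,0]]]' 0.088
python3 - <<'E'
from h import *
np.set_printoptions(precision=4,suppress=True)
f,K,Rm,t=cam("wrist"); s=get_state();print(s["tool_pos"],s["q"]);np.savez("w5.npz",f=f,K=K,R=Rm,t=t)
p=proj([[.517,.2523,.08],[.506,.1227,.085]],K,Rm,t);print(p); save("w5full",f)
m=p[0].astype(int);y0=max(0,m[1]-60);x0=m[0]-160;print(x0,y0)
save("w5",cv2.resize(f[y0:y0+240,x0:x0+320],None,fx=2.5,fy=2.5,interpolation=cv2.INTER_CUBIC))
E
```

```text
clock: 8.88
tool_pos: [0.5049, 0.1227, 0.0536]
eef_rot: [0.735, 0.678, -0.0, -0.0]
contact_force: [-2.8, 1.4, 6.1]
opening: 0.13
finger_force: 40.0
clock: 10.25
tool_pos: [0.5104, 0.1917, 0.2423]
eef_rot: [0.736, 0.677, -0.001, -0.0]
contact_force: [-1.3, -0.9, -0.9]
opening: 0.998
finger_force: 0.0
[0.5102 0.1915 0.242 ] [-0.6279  0.5974  0.3042  1.8183 -0.2455  0.7655 -0.2775]
[[317.951  154.3476]
 [317.3944 295.1253]]
157 94
```

View pics/w5.png

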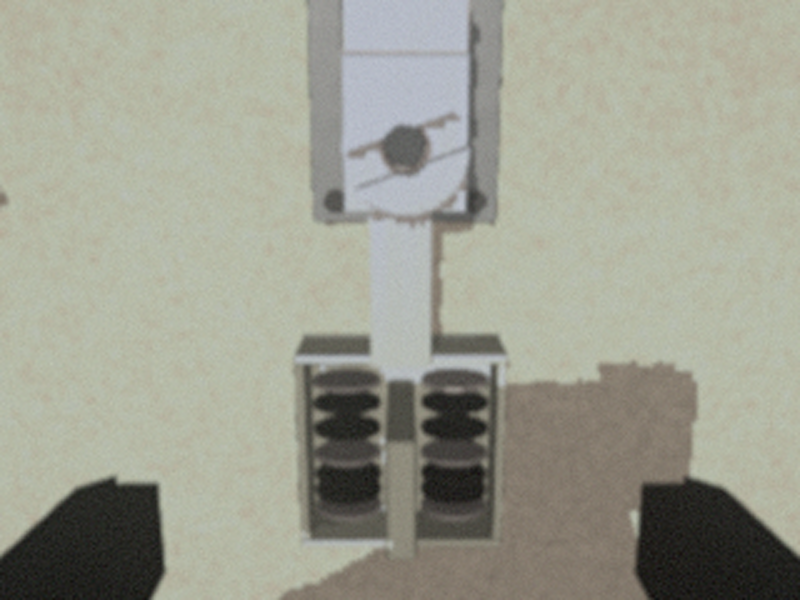

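Run:
```python
from h import *
np.set_printoptions(precision=4,suppress=True)
d=np.load("w5.npz");K,Rm,t=d["K"],d["R"],d["t"]
def P(c,z): return onz((np.array(c,float)+.5)/2.5-.5+[157,94],z,K,Rm,t)[:,:2]
yaw=np.radians(85.2);u=np.array([np.cos(yaw),np.sin(yaw)]);v=np.array([-u[1],u[0]]);A=np.array([.517,.2523])
B=lambda c,z:1000*((P(c,z)-A)@np.c_[u,v])
print("ear edges/front",B([(343,130),(468,130),(343,60),(468,60),(372,214)],.068))
print("plate front corners",B([(314,221),(495,221)],.006))
print("hole top",B([(406,148)],.08),"bolt",B([(334,201),(476,201)],.006))
print("arm",B([(371,230),(432,230),(371,340),(431,340)],.051))
print("fin",B([(389,441),(414,441),(415,556),(389,556)],.085))
print("rim",B([(297,358),(506,358),(498,541),(303,541)],.036))
s=P([(350,155),(457,117),(357,187),(470,150)],.08);print("slot",B([(350,155),(457,117),(357,187),(470,150)],.08))
for k in(0,2): w=s[k+1]-s[k];print(np.degrees(np.arctan2(w[1],w[0])))
```

```text
ear edges/front [[  6.9244  21.3644]
 [  7.0211 -23.0602]
 [ 30.3724  20.9787]
 [ 30.4628 -22.4844]
 [-22.5959  11.2613]]
plate front corners [[-32.4385  38.6333]
 [-32.2561 -40.3984]]
hole top [[ 1.2099 -0.9844]] bolt [[-23.812   29.7314]
 [-23.6716 -31.8703]]
arm [[-30.569   12.2444]
 [-30.5143 -11.3289]
 [-74.4301  12.563 ]
 [-74.3702 -11.4874]]
fin [[-104.5731    4.9426]
 [-104.5483   -4.3888]
 [-152.3261   -5.1049]
 [-152.3551    5.0074]]
rim [[ -86.1862   44.3176]
 [ -85.9642  -43.7139]
 [-171.2845  -43.2807]
 [-171.5331   44.3141]]
slot [[ -1.1713  18.3177]
 [ 11.4793 -18.3157]
 [-11.9911  16.0318]
 [  0.5914 -23.019 ]]
14.251206620094363
13.059352000980955
```

Relative errors: eye against axis about (+1.0,+1.2) mm, which is fine. Refined axis (0.5174,0.2525), slot about 14°. Next is the pin stand.

```bash
python3 -m jog '[[[-0.05,0.011,-0.004,0,0,0],[-0.05,0.011,-0.004,0,0,0],[-0.05,0.011,-0.004,0,0,0],[-0.05,0.011,-0.004,0,0,0],[-0.05,0.011,-0.004,0,0,0],[-0.05,0.011,-0.004,0,0,0],[-0.05,0.011,-0.004,0,0,0],[-0.05,0.011,-0.004,0,0,0],[-0.05,0.011,-0.004,0,0,0],[-0.05,0.011,-0.004,0,0,0]]]'
python3 -m jog '[[[0,0,0,0,0,-0.17],[0,0,0,0,0,-0.17],[0,0,0,0,0,-0.17],[0,0,0,0,0,-0.17],[0,0,0,0,0,-0.17],[0,0,0,0,0,-0.17],[0,0,0,0,0,-0.17],[0,0,0,0,0,-0.17],[0,0,0,0,0,-0.17],[0,0,0,0,0,0],[0,0,0,0,0,0]]]'
python3 - <<'E'
from h import *
np.set_printoptions(precision=4,suppress=True)
f,K,Rm,t=cam("wrist"); s=get_state();print(s["tool_pos"],s["q"]);np.savez("w6.npz",f=f,K=K,R=Rm,t=t)
p=proj([[.579,-.314,.12]],K,Rm,t);print(p); save("w6full",f)
m=p[0].astype(int);y0=max(0,m[1]-75);x0=m[0]-100;print(x0,y0)
save("w6",cv2.resize(f[y0:y0+150,x0:x0+200],None,fx=4,fy=4,interpolation=cv2.INTER_CUBIC))
E
```

```text
clock: 11.55
tool_pos: [0.5789, -0.3167, 0.2814]
eef_rot: [0.736, 0.677, -0.0, -0.002]
contact_force: [0.3, 0.8, 0.1]
opening: 0.998
finger_force: 0.0
clock: 12.92
tool_pos: [0.5793, -0.3152, 0.2822]
eef_rot: [0.063, 0.998, 0.0, -0.001]
contact_force: [-0.1, -0.7, -0.3]
opening: 0.999
finger_force: 0.0
[ 0.5794 -0.3151  0.2825] [ 0.5177  0.6952 -0.1734  1.3955  0.1266  1.063   1.7675]
[[317.7554 222.8788]]
217 147
```

View pics/w6.png

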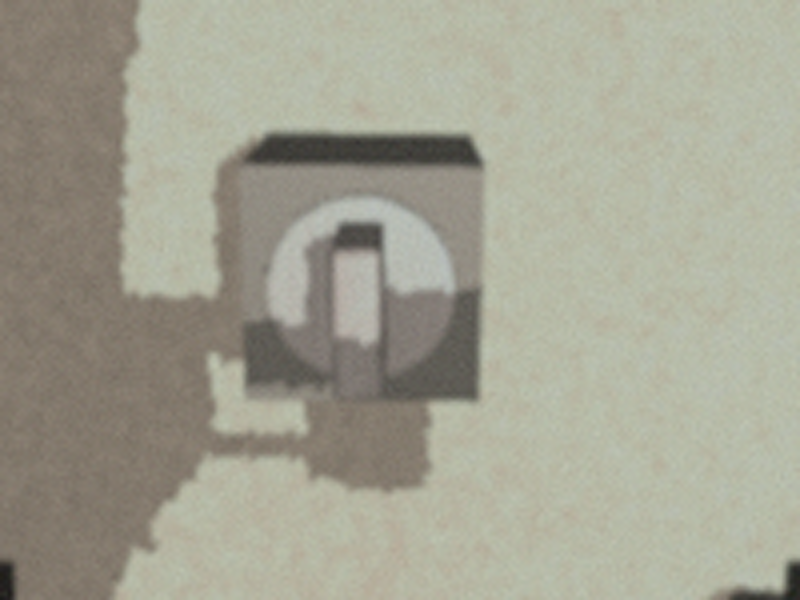

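The pin bar is aligned with the tool: bar top at crop (332–382, 248–398). That was my tenth and last viewed picture, so from here I rely on numbers.

Run:
```python
from h import *
np.set_printoptions(precision=4,suppress=True)
d=np.load("w6.npz");K,Rm,t=d["K"],d["R"],d["t"]
def P(c,z): return onz((np.array(c,float)+.5)/4-.5+[217,147],z,K,Rm,t)[:,:2]
b=P([(332.5,248),(381,248),(383,398),(333,398)],.12);print("bar",b,b.mean(0))
st=P([(243,163),(483,163),(478,400),(246,398)],.076);print("stand",st.mean(0),[np.linalg.norm(st[i]-st[i-1]) for i in range(4)])
fl=P([(266,295),(456,290),(362,195)],.08);print("flange x-centre",fl[:2].mean(0),np.linalg.norm(fl[0]-fl[1]))
w=b[3]-b[0];print("bar ang",np.degrees(np.arctan2(w[1],w[0])))
T=R.from_quat(get_state()["eef_rot"]).as_matrix();tp=np.array(get_state()["tool_pos"]);print(T)
for c in(b.mean(0),st.mean(0)): print("shift",T.T@np.append(c-tp[:2],0))
```

```text
bar [[ 0.5639 -0.3284]
 [ 0.5653 -0.3176]
 [ 0.6003 -0.3217]
 [ 0.5989 -0.3332]] [ 0.5821 -0.3252]
stand [ 0.5823 -0.3252] [np.float64(0.062054567033603326), np.float64(0.06061110503867644), np.float64(0.06260132160551002), np.float64(0.0615277558932778)]
flange x-centre [ 0.5836 -0.3257] 0.04874451249361113
bar ang -7.761186656429607
[[-0.9922  0.125  -0.0011]
 [ 0.125   0.9922  0.0007]
 [ 0.0012  0.0005 -1.    ]]
shift [-0.0039 -0.0097 -0.    ]
shift [-0.0041 -0.0097 -0.    ]
```

```bash
python3 -m jog '[[[-0.004,-0.0097,0.04,0,0,0.01],[0,0,0.05,0,0,0],[0,0,0.05,0,0,0],[0,0,0.035,0,0,0],[0,0,0.019,0,0,0],[0,0,0,0,0,0],[0,0,0,0,0,0]]]'
python3 -m jog '[[[0,0,0,0,0,0],[0,0,0,0,0,0],[0,0,0,0,0,0],[0,0,0,0,0,0],[0,0,0,0,0,0],[0,0,0,0,0,0],[0,0,0,0,0,0],[0,0,0,0,0,0]]]' 0 45
```

```text
clock: 13.85
tool_pos: [0.5838, -0.3257, 0.0908]
eef_rot: [0.067, 0.998, -0.001, 0.001]
contact_force: [0.2, -0.2, 0.7]
opening: 0.999
finger_force: 0.0
clock: 14.85
tool_pos: [0.5826, -0.3252, 0.0892]
eef_rot: [0.066, 0.998, 0.0, -0.0]
contact_force: [-0.7, 0.5, 0.6]
opening: 0.129
finger_force: 45.0
```

```bash
python3 -m jog '[[[0,0,-0.01,0,0,0],[0,0,-0.03,0,0,0],[0,0,-0.04,0,0,0],[0,0,-0.04,0,0,0],[0,0,-0.04,0,0,0],[0,0,0,0,0,0]]]'
python3 -m jog '[[[0.007,0.03,0,0,0,0],[0.013,0.052,0,0,0,0],[0.013,0.052,0,0,0,0],[0.013,0.052,0,0,0,0],[0.013,0.052,0,0,0,0],[0.013,0.052,0,0,0,0],[0.013,0.052,0,0,0,0],[0.013,0.052,0,0,0,0],[0.013,0.052,0,0,0,0],[0.013,0.052,0,0,0,0],[0.013,0.052,0,0,0,0],[0.003,0.014,0,0,0,0]]]'
python3 -m jog '[[[0,0,0,0,0,-0.125],[0,0,0,0,0,-0.125],[0,0,0,0,0,-0.125],[0,0,0,0,0,0],[0,0,0,0,0,0]]]'
cat > d.py <<'E'
from h import *
np.set_printoptions(precision=4,suppress=True)
s=get_state();T=R.from_quat(s["eef_rot"]).as_matrix();tp=np.array(s["tool_pos"])
print(T[:,0],T[:,2],tp,"q",np.array(s["q"]),"F",np.array(s["contact_force"]),"M",np.array(s["moment"]))
print("shift to axis",T.T@(np.array([.5174,.2525,tp[2]])-tp),"bar deg",np.degrees(np.arctan2(-T[1,0],-T[0,0])),"op",s["opening"],s["clock"])
E
python3 d.py
```

```text
clock: 15.6
tool_pos: [0.5846, -0.3261, 0.2533]
eef_rot: [0.066, 0.998, -0.001, 0.004]
contact_force: [0.3, 0.0, -2.4]
opening: 0.133
finger_force: 45.0
clock: 17.1
tool_pos: [0.5161, 0.2573, 0.2481]
eef_rot: [0.063, 0.998, 0.001, -0.001]
contact_force: [0.9, -0.3, -0.7]
opening: 0.135
finger_force: 45.0
clock: 17.73
tool_pos: [0.5184, 0.2516, 0.2487]
eef_rot: [-0.119, 0.993, -0.0, -0.0]
contact_force: [0.1, 0.8, -0.6]
opening: 0.133
finger_force: 45.0
[-0.9715 -0.2372  0.001 ] [-0.0009 -0.0008 -1.    ] [0.5184 0.2516 0.2487] q [-0.3934  0.6146 -0.2337  1.7028  0.1795  0.8463  1.1049] F [ 0.081   0.7625 -0.5892] M [ 0.0659  0.0553 -0.0496]
shift to axis [0.0007 0.0011 0.    ] bar deg 13.718744043423571 op 0.13253405310778857 17.725
```

```bash
python3 -m jog '[[[0,0.001,0.03,0,0,0],[0,0,0.04,0,0,0],[0,0,0.01,0,0,0],[0,0,0.007,0,0,0],[0,0,0.007,0,0,0],[0,0,0.006,0,0,0],[0,0,0,0,0,0],[0,0,0,0,0,0]]]'; python3 d.py
```

```text
clock: 18.73
tool_pos: [0.5185, 0.2535, 0.1496]
eef_rot: [-0.121, 0.993, 0.0, 0.0]
contact_force: [-0.3, 0.6, -1.9]
opening: 0.13
finger_force: 45.0
[-0.9708 -0.2398 -0.0007] [ 0.0006  0.0004 -1.    ] [0.5185 0.2535 0.1496] q [-0.4196  0.7482 -0.1969  1.7957  0.2312  0.6194  1.0588] F [-0.2906  0.5921 -1.9348] M [ 0.0419 -0.0025 -0.016 ]
shift to axis [ 0.0013 -0.0007 -0.    ] bar deg 13.8723515293365 op 0.13040205098083882 18.725
```

No contact, and the tip is in the collar. I'll continue slowly through the eye and the lower ear.

```bash
python3 -m jog '[[[0.0006,-0.0006,0.003,0,0,0],[0,0,0.005,0,0,0],[0,0,0.005,0,0,0],[0,0,0.005,0,0,0],[0,0,0.005,0,0,0],[0,0,0.004,0,0,0],[0,0,0,0,0,0]]]'; python3 d.py
```

```text
clock: 19.6
tool_pos: [0.5176, 0.2526, 0.1219]
eef_rot: [-0.121, 0.993, -0.0, -0.0]
contact_force: [-0.4, 0.1, -1.0]
opening: 0.134
finger_force: 45.0
[-0.9708 -0.2399  0.0006] [-0.0005 -0.0002 -1.    ] [0.5176 0.2526 0.1219] q [-0.4277  0.7893 -0.1825  1.8153  0.2451  0.5595  1.0471] F [-0.3975  0.1235 -1.0034] M [ 0.043  -0.0295 -0.0095]
shift to axis [ 0.0003 -0.      0.    ] bar deg 13.880791077452603 op 0.13350999072827874 19.6
```

```bash
python3 -m jog '[[[0,0,0.004,0,0,0],[0,0,0.004,0,0,0],[0,0,0.004,0,0,0],[0,0,0.003,0,0,0],[0,0,0,0,0,0]]]'; python3 d.py
```

```text
clock: 20.23
tool_pos: [0.5176, 0.2526, 0.1069]
eef_rot: [-0.121, 0.993, -0.0, -0.0]
contact_force: [-0.5, 0.2, -2.6]
opening: 0.129
finger_force: 45.0
[-0.9708 -0.2399  0.0005] [-0.0005 -0.0002 -1.    ] [0.5176 0.2526 0.1069] q [-0.4327  0.8126 -0.1741  1.8231  0.2523  0.528   1.0408] F [-0.4869  0.2307 -2.6062] M [0.0945 0.0383 0.0361]
shift to axis [ 0.0003 -0.      0.    ] bar deg 13.878962469251451 op 0.12931964287944567 20.225
```

```bash
python3 -m jog '[[[0,0,0.003,0,0,0],[0,0,0.002,0,0,0],[0,0,0.002,0,0,0],[0,0,0,0,0,0]]]'; python3 d.py
```

```text
clock: 20.72
tool_pos: [0.5177, 0.2526, 0.1001]
eef_rot: [-0.121, 0.993, -0.0, -0.0]
contact_force: [0.3, -0.1, -2.3]
opening: 0.135
finger_force: 45.0
[-0.9708 -0.2399  0.0003] [-0.0003 -0.0001 -1.    ] [0.5177 0.2526 0.1001] q [-0.4351  0.8235 -0.1702  1.8262  0.2555  0.5135  1.0379] F [ 0.3302 -0.1314 -2.3292] M [ 0.1015  0.0044 -0.0009]
shift to axis [ 0.0003 -0.      0.    ] bar deg 13.878298190350737 op 0.1352070892319296 20.725
```

The tip is at about 18 mm with no resistance, so the key is in the slot. I'll seat it.

```bash
python3 -m jog '[[[0,0,0.003,0,0,0],[0,0,0.002,0,0,0],[0,0,0.001,0,0,0],[0,0,0.001,0,0,0],[0,0,0,0,0,0],[0,0,0,0,0,0]]]'; python3 d.py
```

```text
clock: 21.48
tool_pos: [0.5178, 0.2527, 0.0933]
eef_rot: [-0.121, 0.993, 0.0, 0.0]
contact_force: [0.6, 1.3, -2.3]
opening: 0.138
finger_force: 45.0
[-0.9708 -0.2399 -0.0001] [ 0.0001  0.0002 -1.    ] [0.5178 0.2527 0.0933] q [-0.4375  0.8343 -0.1662  1.8291  0.2587  0.4991  1.0351] F [ 0.5706  1.2813 -2.3291] M [ 0.0487  0.0639 -0.0362]
shift to axis [ 0.0005 -0.0001 -0.    ] bar deg 13.881263945708293 op 0.13804008243404817 21.475
```

Practically home (tip about 11 mm). I'll release it, let it drop, rise and check.

```bash
python3 -m jog '[[[0,0,0,0,0,0],[0,0,0,0,0,0],[0,0,0,0,0,0],[0,0,0,0,0,0],[0,0,-0.02,0,0,0],[0,0,-0.05,0,0,0],[0,0,-0.06,0,0,0],[0,0,-0.06,0,0,0],[0,0,0,0,0,0],[0,0,0,0,0,0]]]' 0.088
python3 d.py
python3 - <<'E'
from h import *
np.set_printoptions(precision=4,suppress=True)
f,K,Rm,t=cam("wrist"); save("w9",f)
A=np.array([.5174,.2525]);a=np.radians(13.9);u=np.array([np.cos(a),np.sin(a)]);v=np.array([-u[1],u[0]])
c=[np.append(A+.018*i*u+.006*j*v,.124) for i,j in((-1,-1),(1,-1),(1,1),(-1,1))]
p=proj(c,K,Rm,t);print("expected bar top",p.round(0).tolist())
fc=proj([np.append(A+.024*k*w,.084) for w in(u,v) for k in(-1,1)],K,Rm,t);print("flange",fc.round(0).tolist())
g=cv2.cvtColor(f,cv2.COLOR_RGB2GRAY);cx,cy=p.mean(0).round().astype(int);print(cx,cy)
print("row scan",cv2.blur(g,(1,5))[cy,cx-70:cx+70:3]);print("col scan",cv2.blur(g,(5,1))[cy-80:cy+80:3,cx])
E
```

```text
clock: 22.72
tool_pos: [0.5174, 0.2522, 0.2827]
eef_rot: [-0.121, 0.993, -0.0, -0.0]
contact_force: [-0.5, -0.3, 0.1]
opening: 1.002
finger_force: 0.0
[-0.9708 -0.2398  0.0008] [-0.0007 -0.0007 -1.    ] [0.5174 0.2522 0.2827] q [-0.3857  0.5753 -0.2482  1.6612  0.1681  0.927   1.1161] F [-0.5404 -0.3198  0.1343] M [ 0.0122  0.029  -0.0328]
shift to axis [-0.0001  0.0003 -0.    ] bar deg 13.873070866967447 op 1.002498731632306 22.725
expected bar top [[311.0, 205.0], [311.0, 243.0], [324.0, 243.0], [324.0, 205.0]]
flange [[317.0, 191.0], [317.0, 238.0], [294.0, 215.0], [341.0, 215.0]]
317 224
row scan [126 130 130 134 188 190 187 188 187 189 189 186 120 104  95 113 137 126
 128 125 129 111 125 123 124 111 126 126 126 167 194 192 192 184 193 193
 192 194 194 193 193 194 190 181 188 191 188]
col scan [186 187 186 188 190 189 189 184 143 149 146 146 145 140 156 121 155 174
 114  72  76 122 128 125 125 124 125 121 123 125 123 122 123 141 189 187
 188 183 187 189 186 189 187 190 189 186 187 188 186 188 186 187 190 187]
```

```bash
python3 -c "from plant import *; print(finish_job())"
```

```text
the job is handed in; nothing more can be done
None
```

I handed the job in at about 23 s: the tray's eye is between the ears and the pin is threaded through all three holes with its tip about 11 mm above the desk (fully home). The key went into the slot pre-aligned, so no turning on the seat was needed. The arm is clear, the bottle, case and cup were never approached, and no verdict was returned.

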